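# Seat the keyed bushing in its nest

## Task

Take the steel bushing that has a lug sticking out of one side of its flange, turn it until the lug lines up with the slot in the rim of the round nest, and set it upright in the nest, fully home on the floor with the lug in the slot. Leave the plain bushing without a lug where it stands.

Things in the scene. Friction and masses are not known exactly. Their poses are not given: they have to be found in the camera images.
- keyed_bushing_mid (a point): Keyed bushing: loose, upright, bare steel, 70 mm tall, up to 0.31 kg. Point on its axis, half-way up (35 mm). Bottom 12 mm: round flange, 44 mm diameter, with one lug 14 mm wide reaching 34 mm from the axis; above it a round boss, 30 mm diameter, to the top: grip that from above, at this point or up to 12 mm higher, any finger yaw. z up, x from the axis through the lug. Stands on the plate.
- nest_floor (a point): Nest: fixed on the plate; dark base 94 mm, bare metal rim 86 mm in diameter, round open well 57 mm. Point: centre of the well floor, 5 mm above the plate, 13 mm below the rim's top. A slot 28 mm wide is cut right through the rim down to the floor; x points out through it, z up. Flange and lug have 6 to 7 mm to spare all round, about 10 degrees. It and the keyed bushing may have swapped places.
- plain_bushing_mid (a point): Plain bushing: loose, same steel and size as the keyed one but its flange has no lug; stands on the left part of the plate, to be left alone. Point on its axis, 35 mm above its underside; z up.
- surface_plate: Fixed dark cast-iron plate, 165 (x) x 390 (y) x 50 mm high; origin: centre of its underside; its flat top is 50 mm above that. At the start the keyed bushing's x lies 0.4 to 2.1 rad clockwise (from above) of the nest's x, so it must turn counter-clockwise by that much to match.
- vice: Blue bench vice, fixed straight ahead; in it stands a tall red press, up to 0.72 m above the bench and reaching left to y = 0.23 m, in the way of an arm that reaches over the bench at less than about 42 degrees left of straight ahead. The work on the plate lies 42 to 53 degrees left and is clear of it. Origin: under the vice, 50 mm below the bench top.
Mind the look-alikes: they are no part of the job. Leave any yellow look-alike of the part that bears keyed_bushing_mid alone.

How it is judged (in metres and radians):
At the end, for the whole second after the job is handed in: The keyed bushing rests upright (within 7 deg) in the nest, underside within 5 mm of its floor, axis within 15 mm of its centre, lug in the slot (within 20 deg of its direction); the plain bushing still stands upright (within 11 deg), within 40 mm of where it started (horizontal distance between keyed_bushing_mid and nest_floor below 0.015 m and z of keyed_bushing_mid in the frame of nest_floor below 0.04 m and angle between keyed_bushing_mid's own z axis and vertical below 0.12 rad and angle between the x axis of keyed_bushing_mid and the x axis of nest_floor, either way round below 0.35 rad and linear speed of keyed_bushing below 0.02 m/s and distance of plain_bushing_mid from where it was at the start of the episode below 0.04 m and angle between plain_bushing_mid's own z axis and vertical below 0.2 rad); the robot touches nothing.
It fails at once if the plain bushing was moved by more than 40 mm (distance of plain_bushing_mid from where it was at the start of the episode above 0.04 m).
It also fails if it takes over 32 s, if anything falls off the work surface, if the arm or the gripper's body presses on something with over 40 N, if the wrist force passes 120 N, or if a joint passes its speed limit or range.

## Robot

A 6-joint arm with a two-finger parallel gripper is mounted at the origin on a cart in front of the work surface, level with it; the furniture and walls round the work are solid. World frame = base frame: x ahead of the robot, y to its left, z up, the work surface at z = 0. Lengths are in m, angles in degrees, forces in N, time in s.
With the tool pointing down it reaches from about 0.4 to 0.825 m from the base axis. Payload 7 kg.
Tool frame: the origin (TCP) lies at the very end of the fingers, on their centre line; the grasp point (between the pads) lies 19 mm behind it; x points along the fingers, z is the direction in which the jaws open and shut, and the axes are right-handed (so a half turn about x gives the same grasp; the last joint's range is limited). The gripper opens to 88 mm and grips with 3 to 60 N. Pads are 19 mm wide; open, the fingers measure 130 mm over their backs; the gripper's body (78 mm by 193 mm) begins 47 mm behind the grasp point.
Start: joints at [92.252, 20.546, 0.682, 0, -70.136, -16.507], TCP at [0.166, 0.654, 0.227] pointing down, gripper open.
Joint ranges: [-176.03, 176.03], [-82.01, 121.73], [-58.28, 71.71], [-173.87, 95.51], [-174.79, -0.11], [-173.66, 173.66]. Speed limits (degrees/s): [136.94, 136.94, 172.46, 180, 180, 180].

## Interface

Orientations are given as [roll, pitch, yaw] about the fixed x, y, z axes, in that order (R = Rz(yaw) Ry(pitch) Rx(roll)).
In Python, from plant import sensors, cams, workorder gives the robot as it stands. The module is installed in compiled form; this text tells all that it offers.
- The arm moves only by the shell command python3 -m handwheel 'ROWS' [OPENING] [FORCE]. ROWS is JSON, one flat list of numbers, 4 for each row, row after row: the shift along the tool's x, y, z in cm, then the turn about the tool's x in degrees. A call has exactly 10 rows; each row is the pose to reach, as a shift and turn from the pose commanded when the call began, along the tool's axes at that moment; what a row does not reach only later rows make up. A row lasts 1/8 s, in which the tool goes at most 62.5 mm and 10.7 degrees, less where a joint would pass 70% of its speed; a pose out of reach is approached as far as the arm can. A call with a gripper value outside its range is refused whole. OPENING is the finger opening in cm, from 0 to 8.76, set as the call begins (- or left out, the last holds). The fingers move at their own pace and stop on an object; FORCE is the grip in N (left out, the last holds). Time passes only in rows, so rows that repeat a pose let the fingers close, or fill a call up. It gives the time, the measured TCP pose, the force and the opening at its end, in the units of the state.
- sensors.get_state(): the state, without advancing time (a new reading comes with each control period).
- cams.capture(name): name is "scene" or "top" or "wrist"; returns a dict with "image" (384x512x3 uint8, red, green, blue), "fov_y" (degrees; the focal length in pixels is half the picture's height over the tangent of half this angle, whatever the lens; pixels are square), "cx", "cy" (the principal point, pixels), "xyz" and "rotation" of the camera in the world. Camera axes: x right, y down, z forward; pixel columns grow to the right and rows downward; lengths in m; the calibration is good to about 2 mm. A picture is of the moment at which its call begins. There is no depth.
- workorder.close_job(): hands the job in, once; it reports no verdict.
The state is a dict: "time_s": time; "joints": joint angles; "qd": joint speeds; "joint_torque": joint torques, N m; "tcp_pos": TCP position; "eef_rot": TCP orientation; "contact_force": force on the tool from outside, world axes, zero at the start; "moment": the same for the moment, N m; "gripper_width": finger opening in m.
Only numpy, scipy, OpenCV 4.12 (cv2) and the standard library are available. Lean on these libraries where they do the work, as an engineer would, in place of code of your own. Each camera call takes 0.05 s, during which the arm holds its last target.

## Working session

There is one attempt and no reset: what is moved stays moved. The work goes in short steps, Python scripts to look and compute and a shell command to move; the robot and the scene stay as the last step left them, time stands still between calls to the robot, and variables do not carry over. Pictures are saved under pics/ and viewed, and the job is handed in when it is done.

```bash
mkdir -p pics
cat > look.py <<'E'
import cv2,json,numpy as np,sys
from plant import sensors,cams
def snap(name,tag):
    c=cams.capture(name); im=np.array(c.pop("image"))
    cv2.imwrite(f"pics/{name}_{tag}.png",im[:,:,::-1])
    json.dump({k:np.array(v).tolist() for k,v in c.items()},open(f"pics/{name}_{tag}.json","w"))
    return c
def load(name,tag):
    return json.load(open(f"pics/{name}_{tag}.json"))
def onplane(c,u,v,z):
    f=192/np.tan(np.radians(c["fov_y"])/2)
    R=np.array(c["rotation"]); 
    d=R@np.array([(u-c["cx"])/f,(v-c["cy"])/f,1]); p=np.array(c["xyz"])
    return p+d*(z-p[2])/d[2]
def proj(c,P):
    f=192/np.tan(np.radians(c["fov_y"])/2)
    R=np.array(c["rotation"]); q=R.T@(np.array(P)-np.array(c["xyz"]))
    return q[0]/q[2]*f+c["cx"],q[1]/q[2]*f+c["cy"]
E
python3 - <<'E'
from look import *
for n in ["scene","top","wrist"]:
    print(n,snap(n,"a"))
print(sensors.get_state())
E
```

```text
scene {'fov_y': 48.54592152911451, 'cx': 256.44931596519785, 'cy': 186.30359970944795, 'xyz': array([0.30532116, 0.96443591, 1.04501241]), 'rotation': array([-145.67644503,    1.00774396, -162.3366168 ])}
top {'fov_y': 57.521317421865376, 'cx': 261.7296570924144, 'cy': 192.91934869853898, 'xyz': array([0.33876606, 0.31670631, 1.08802858]), 'rotation': array([-169.11346271,    0.53792322,  -89.30236868])}
wrist {'fov_y': 63.680093739137675, 'cx': 257.0633817692174, 'cy': 193.45148478403237, 'xyz': array([0.24587071, 0.63447291, 0.38421422]), 'rotation': array([ 1.62129687e+02, -1.79284466e-02, -1.04243252e+02])}
{'time_s': 0.15, 'joints': array([ 9.22541906e+01,  2.05817081e+01,  6.45618224e-01, -1.36827771e-02,
       -7.01356115e+01, -1.65060829e+01]), 'qd': array([-0.09368357, -0.19968137,  0.09917784,  0.12967069, -0.04865981,
       -0.02245343]), 'joint_torque': array([-1.39063708e-03, -5.83274603e+01,  2.93292528e+01,  7.00123474e+00,
        8.80908425e-03, -1.05599743e-04]), 'tcp_pos': array([0.16612552, 0.65385771, 0.2258427 ]), 'eef_rot': array([  6.33579334,  89.92715353, -97.92075642]), 'contact_force': array([0.04277103, 0.70682895, 0.0354495 ]), 'moment': array([-0.0073427 ,  0.03067898,  0.01228637]), 'gripper_width': 0.08765465018518435}
```

```bash
sed -i 's/R=np.array(c\["rotation"\])/R=Rot.from_euler("xyz",c["rotation"],degrees=True).as_matrix()/; 1a from scipy.spatial.transform import Rotation as Rot' look.py; head -20 look.py
```

```text
import cv2,json,numpy as np,sys
from scipy.spatial.transform import Rotation as Rot
from plant import sensors,cams
def snap(name,tag):
    c=cams.capture(name); im=np.array(c.pop("image"))
    cv2.imwrite(f"pics/{name}_{tag}.png",im[:,:,::-1])
    json.dump({k:np.array(v).tolist() for k,v in c.items()},open(f"pics/{name}_{tag}.json","w"))
    return c
def load(name,tag):
    return json.load(open(f"pics/{name}_{tag}.json"))
def onplane(c,u,v,z):
    f=192/np.tan(np.radians(c["fov_y"])/2)
    R=Rot.from_euler("xyz",c["rotation"],degrees=True).as_matrix(); 
    d=R@np.array([(u-c["cx"])/f,(v-c["cy"])/f,1]); p=np.array(c["xyz"])
    return p+d*(z-p[2])/d[2]
def proj(c,P):
    f=192/np.tan(np.radians(c["fov_y"])/2)
    R=Rot.from_euler("xyz",c["rotation"],degrees=True).as_matrix(); q=R.T@(np.array(P)-np.array(c["xyz"]))
    return q[0]/q[2]*f+c["cx"],q[1]/q[2]*f+c["cy"]
```

View pics/scene_a.png

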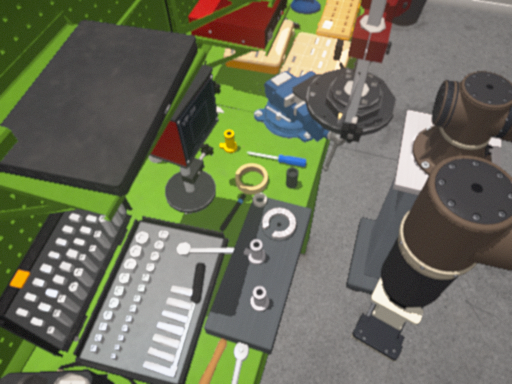

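View pics/top_a.png

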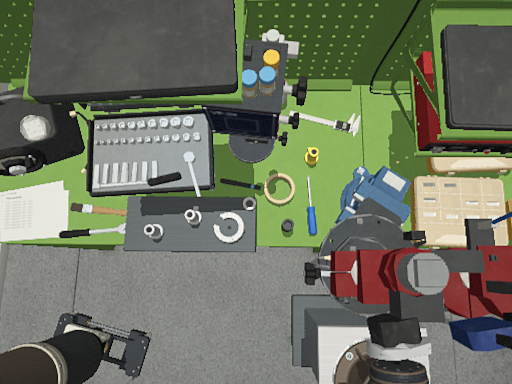

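View pics/wrist_a.png

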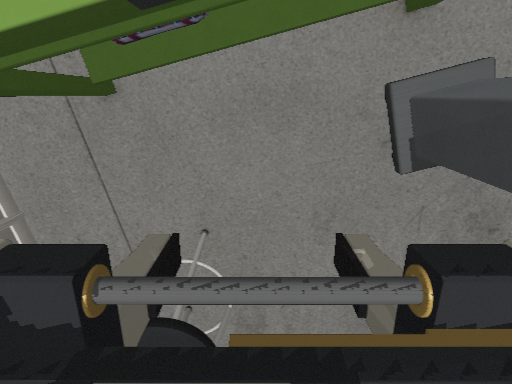

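Run:
```python
from look import *
a=cv2.imread("pics/top_a.png")[185:260,110:270]; a=cv2.resize(a,None,fx=5,fy=5,interpolation=cv2.INTER_CUBIC); cv2.imwrite("pics/zt.png",a)
a=cv2.imread("pics/scene_a.png")[180:360,195:325]; a=cv2.resize(a,None,fx=3.3,fy=3.3,interpolation=cv2.INTER_CUBIC); cv2.imwrite("pics/zs.png",a)
c=load("top","a")
for u,v in [(125,197),(256,197),(256,248),(125,251)]: print(onplane(c,u,v,.05))
```

```text
[0.52141486 0.74252386 0.05      ]
[0.52557194 0.34600784 0.05      ]
[0.37357884 0.34368672 0.05      ]
[0.36029878 0.72861232 0.05      ]
```

View pics/zt.png

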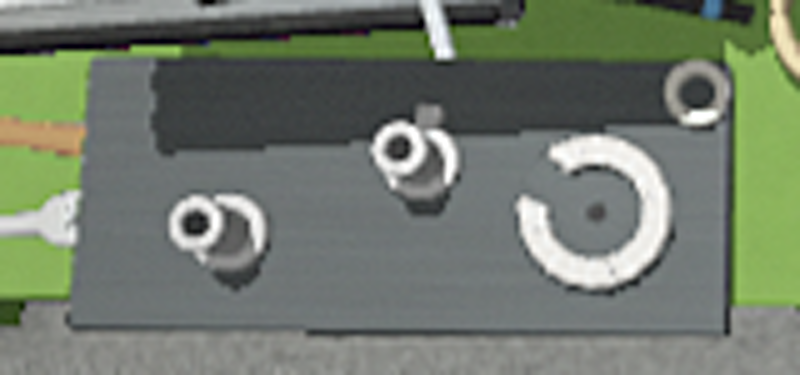

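View pics/zs.png

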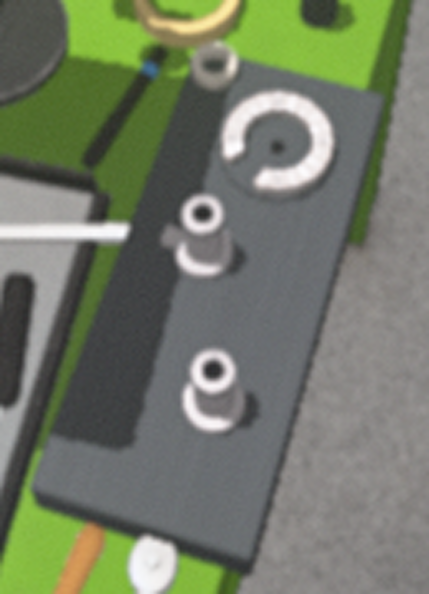

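```bash
cat >> look.py <<'E'
def ray(c,u,v):
    f=192/np.tan(np.radians(c["fov_y"])/2)
    R=Rot.from_euler("xyz",c["rotation"],degrees=True).as_matrix()
    d=R@np.array([(u-c["cx"])/f,(v-c["cy"])/f,1]); return np.array(c["xyz"]),d/np.linalg.norm(d)
def tri(obs):
    A=np.zeros((3,3));b=np.zeros(3)
    for c,u,v in obs:
        p,d=ray(c,u,v);M=np.eye(3)-np.outer(d,d);A+=M;b+=M@p
    return np.linalg.solve(A,b)
E
python3 - <<'E'
from look import *
t=load("top","a");s=load("scene","a")
for n,a,b in [("key",(189.7,214.2),(256.2,244.2)),("plain",(148.8,229.2),(259.2,292.1)),("nest",(228.8,227),(278.9,224.2))]:
    P=tri([(t,*a),(s,*b)]);print(n,P)
    z=.055 if n=="nest" else .12
    print(onplane(t,*a,z),onplane(s,*b,z))
# rim circle fits and lug in both
for nm,c in(("top",t),("scene",s)):
    im=cv2.imread(f"pics/{nm}_a.png").min(axis=2)
    x,y=(228,227) if nm=="top" else (279,223)
    m=np.zeros_like(im);cv2.circle(m,(x,y),24,255,-1)
    m=((im>125)&(m>0)).astype(np.uint8)
    n,l,st,ce=cv2.connectedComponentsWithStats(m)
    k=1+np.argmax(st[1:,4]);print(nm,st[k],ce[k])
    v,u=np.nonzero(l==k)
    P=np.array([onplane(c,a,b,.068)[:2] for a,b in zip(u,v)])
    H=cv2.convexHull((P*1e4).astype(np.float32).reshape(-1,1,2))
    (cx,cy),r=cv2.minEnclosingCircle(H);print("circle",cx/1e4,cy/1e4,r/1e4)
    C=np.array([cx,cy])/1e4;an=np.degrees(np.arctan2(*(P-C).T[::-1]))
    h,_=np.histogram(an,72,(-180,180));print(h)
E
```

```text
key [0.4620908  0.52838514 0.11977074]
[0.46226514 0.52835324 0.12      ] [0.46184723 0.52849438 0.12      ]
plain [0.41923862 0.64000123 0.11933775]
[0.41919903 0.63978162 0.12      ] [0.41914165 0.64023299 0.12      ]
nest [0.43334786 0.42472875 0.05613043]
[0.43377812 0.4248689  0.055     ] [0.43316636 0.4241106  0.055     ]
top [213 212  32  31 439] [229.58542141 227.39635535]
circle 0.434581689453125 0.425427587890625 0.046309344482421876
[9 9 7 8 6 7 7 8 7 7 7 6 6 8 7 7 7 7 7 7 7 7 7 7 7 6 8 4 7 7 7 6 7 6 7 6 6
 6 7 6 7 7 9 6 3 0 0 0 0 0 0 0 6 9 7 4 6 7 7 7 7 6 9 4 7 7 6 7 7 7 6 6]
scene [262 207  35  31 546] [279.71245421 221.27289377]
circle 0.435012109375 0.42449755859375 0.047244390869140625
[ 8  7  5  9  9  9  9  7 10  8  8  8  7 11  8  9  8  9  9  9  8  7  9  9
  9  9  8  8  8  9  7  8  7  7  9  6  8  8  8  7  6  6 10  8  6  1  0  0
  0  0  0  2  8 10 11  9 12  7  8 10 10 11  8  8  8 11  9  8  8  9  7  9]
```

Run:
```python
from look import *
t=load("top","a");s=load("scene","a")
C=np.array([.4621,.5284])
for nm,c,U,V in [("top",t,110+430.5/5-.5,185+113/5-.5),("scene",s,195+169/3.3-.5,180+236/3.3-.5)]:
    P=onplane(c,U,V,.062)[:2]-C; print(nm,U,V,np.linalg.norm(P),np.degrees(np.arctan2(P[1],P[0])))
for nm,c in(("top",t),("scene",s)):
    u,v=map(int,proj(c,[.4621,.5284,.062])); im=cv2.imread(f"pics/{nm}_a.png")[v-22:v+22,u-22:u+22]
    cv2.imwrite(f"pics/k{nm}.png",cv2.resize(im,None,fx=12,fy=12,interpolation=cv2.INTER_NEAREST)); print(u-22,v-22)
a=np.hstack([cv2.imread("pics/ktop.png")[:,:390],cv2.imread("pics/kscene.png")[:,:400]]);cv2.imwrite("pics/kk.png",a)
```

```text
top 195.6 207.1 0.029217907027954303 -7.537392147688791
scene 245.71212121212122 251.0151515151515 0.029174661434728143 -2.284641927348964
171 194
234 232
```

View pics/kk.png

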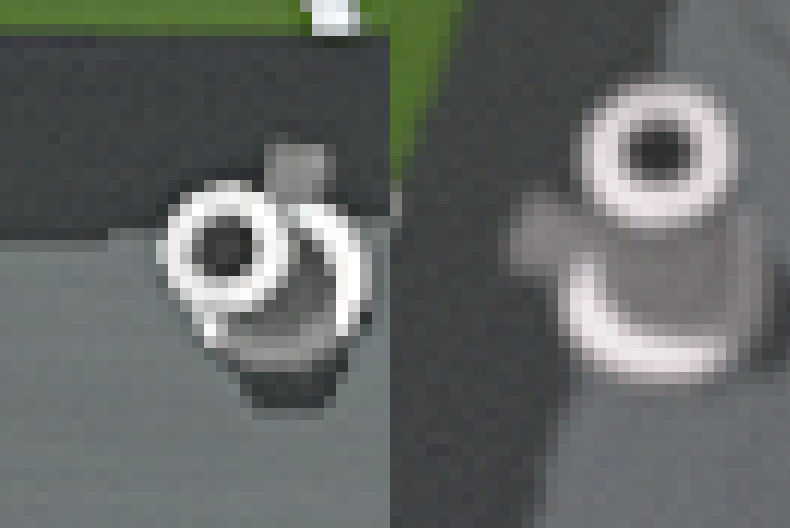

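Run:
```python
from look import *
t=load("top","a");s=load("scene","a")
P=tri([(t,110+697/5-.4,185+93/5-.4),(s,195+214/3.3-.4,180+65/3.3-.4)]);print("ring",P)
st=sensors.get_state();R=Rot.from_euler("xyz",st["eef_rot"],degrees=True).as_matrix();print(R.round(3))
d=np.array([.4621,.5284,.20])-st["tcp_pos"];print("tool cm",R.T@d*100,d)
zz=R[:,2];print("yaw z",np.degrees(np.arctan2(zz[1],zz[0])))
```

```text
ring [0.50521671 0.36637916 0.05812558]
[[-0.     0.969 -0.246]
 [-0.001 -0.246 -0.969]
 [-1.     0.     0.001]]
tool cm [ 2.59488135 31.77513777  4.86733504] [ 0.29597448 -0.12545771 -0.0258427 ]
yaw z -104.25655484355266
```

```bash
python3 -m handwheel '[0.4,5.3,0.8,8, 0.8,10.6,1.6,16, 1.2,15.9,2.4,24, 1.6,21.2,3.3,32, 2.1,26.5,4.1,40, 2.6,31.8,4.9,45, 2.6,31.8,4.9,45, 2.6,31.8,4.9,45, 2.6,31.8,4.9,45, 2.6,31.8,4.9,45]' 8.76 40
python3 - <<'E'
from look import *
for n in ["wrist"]: snap(n,"b")
st=sensors.get_state();R=Rot.from_euler("xyz",st["eef_rot"],degrees=True).as_matrix();print(R.round(3),st["joints"].round(1),st["tcp_pos"])
d=np.array([.4621,.5284,.071])-st["tcp_pos"];print("tool cm",R.T@d*100)
c=load("wrist","b");print(proj(c,[.4621,.5284,.12]),proj(c,[.4621,.5284,.062]))
E
```

```text
time_s: 1.4
tcp_pos: [0.4614, 0.5291, 0.2009]
eef_rot: [-135.6, 90.0, 75.3]
contact_force: [-0.1, -0.2, 0.4]
gripper_width: 0.0876
[[ 0.     0.513 -0.859]
 [ 0.    -0.859 -0.513]
 [-1.    -0.    -0.   ]] [ 64.8  23.9   2.4  -0.  -68.5 -33.9] [0.46149135 0.52908186 0.20086552]
tool cm [12.98653471  0.0928525  -0.01309348]
(np.float64(256.31060077243245), np.float64(197.61179004031797)) (np.float64(256.4414401127214), np.float64(178.94826373793478))
```

View pics/wrist_b.png

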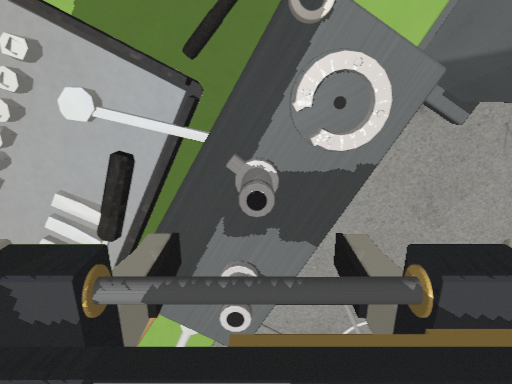

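Run:
```python
from look import *
c=load("wrist","b");print("tcp px",proj(c,[.4615,.5291,.2009]),"cam",c["xyz"])
print("key top",onplane(c,256.5,200,.12)); N=onplane(c,340,102.5,.055);print("nest",N)
im=cv2.imread("pics/wrist_b.png")[50:220,215:405];cv2.imwrite("pics/wz.png",cv2.resize(im,None,fx=3.4,fy=3.4,interpolation=cv2.INTER_NEAREST))
g=cv2.imread("pics/wrist_b.png").min(axis=2)
m=np.zeros_like(g);cv2.circle(m,(345,100),55,255,-1)
n,l,st,ce=cv2.connectedComponentsWithStats(((g>120)&(m>0)).astype(np.uint8));k=1+np.argmax(st[1:,4]);print(st[k])
v,u=np.nonzero(l==k);P=np.array([onplane(c,a,b,.068)[:2] for a,b in zip(u,v)])
(cx,cy),r=cv2.minEnclosingCircle((P*1e4).astype(np.float32).reshape(-1,1,2));print(cx,cy,r)
an=np.degrees(np.arctan2(*(P-[cx/1e4,cy/1e4]).T[::-1]));h,_=np.histogram(an,np.arange(30,96,2));print(h)
```

```text
tcp px (np.float64(256.26652389528545), np.float64(244.67210866611714)) cam [0.5031064759786855, 0.45861892273485905, 0.35934112525635575]
key top [0.46090883 0.53009374 0.12      ]
nest [0.43169036 0.42534882 0.055     ]
[ 292   50  101  101 4180]
4331.80322265625 4259.888671875 451.34442138671875
[29 28 26 22 14  5  0  0  0  0  0  0  0  0  0  0  0  0  0  0  0  0  0  0
  6 13 23 21 25 26 24 21]
```

View pics/wz.png

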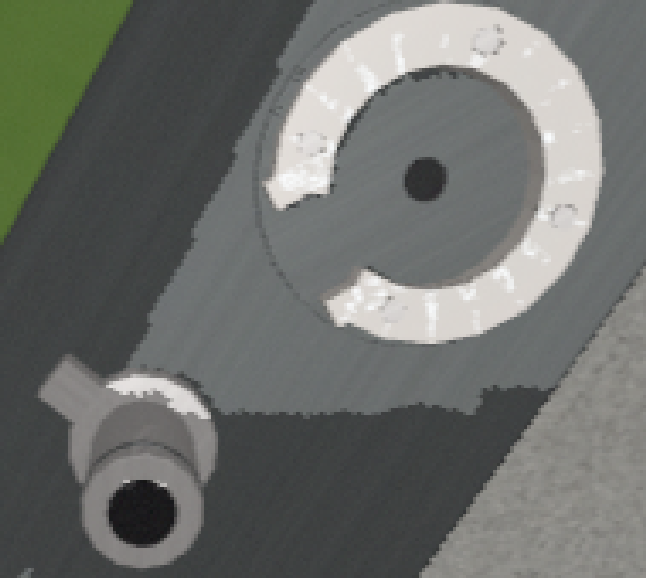

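Run:
```python
from look import *
c=load("wrist","b")
f=lambda U,V,z:onplane(c,U/3.4+215-.4,V/3.4+50-.4,z)[:2]
def ang(d):return np.degrees(np.arctan2(d[1],d[0])),np.linalg.norm(d)
C=onplane(c,256.5,200,.12)[:2]
# z px offset: bushing axis from top hole
L=f(55,373.5,.062);print("lug",ang(L-C), ang(f(70,357,.062)-f(40,390,.062)))
N=np.array([.4325,.4255])
for n,p in dict(uo=(268,184),ui=(331,180),li=(365,270),lo=(330,299)).items():print(n,f(*p,.068),ang(f(*p,.068)-N))
```

```text
lug (np.float64(-9.961867869150224), np.float64(0.033289706633521744)) (np.float64(-101.8099648664095), np.float64(0.013076128372660435))
uo [0.47032144 0.4492664 ] (np.float64(32.14461097055058), np.float64(0.044668817229603947))
ui [0.45649321 0.43981137] (np.float64(30.81505713623305), np.float64(0.027937242040373393))
li [0.4353324  0.45462417] (np.float64(84.44530751253326), np.float64(0.0292615776757744))
lo [0.43913378 0.46604971] (np.float64(80.70892750050314), np.float64(0.041088755469475505))
```

```bash
python3 -m handwheel '[3,0,0,0, 6,0,0,0, 8.5,0,0,0, 10.5,0,0,0, 12,0,0,0, 12.7,0,0,0, 12.9,0,0,0, 12.9,0,0,0, 12.9,0,0,0, 12.9,0,0,0]' 8.76 40
python3 -m handwheel '[0,0,0,0, 0,0,0,0, 0,0,0,0, 0,0,0,0, 0,0,0,0, 0,0,0,0, 0,0,0,0, 0,0,0,0, 0,0,0,0, 0,0,0,0]' 2.0 40
```

```text
time_s: 2.7
tcp_pos: [0.4625, 0.5286, 0.0721]
eef_rot: [-149.8, 90.0, 60.9]
contact_force: [-0.4, -0.3, -0.4]
gripper_width: 0.0877
time_s: 3.95
tcp_pos: [0.4624, 0.5284, 0.0716]
eef_rot: [-129.9, 90.0, 80.9]
contact_force: [0.2, 1.7, 0.1]
gripper_width: 0.0291
```

```bash
python3 -m handwheel '[-3,0,0,0, -6,0,0,-5, -8,0,0,-15, -8,0,0,-25, -8,0,0,-35, -8,0,0,-45, -8,0,0,-55, -8,0,0,-63, -8,0,0,-68, -8,0,0,-68]'
python3 - <<'E'
from look import *
for n in ["wrist","top","scene"]: snap(n,"c")
st=sensors.get_state();R=Rot.from_euler("xyz",st["eef_rot"],degrees=True).as_matrix();print(R.round(3),st["joints"].round(1),st["tcp_pos"],st["gripper_width"],st["contact_force"])
for n in ["top","scene"]:
    c=load(n,"c");u,v=map(int,proj(c,[*st["tcp_pos"][:2],.14]));print(n,u,v)
    im=cv2.imread(f"pics/{n}_c.png")[v-50:v+50,u-50:u+50];cv2.imwrite(f"pics/q{n}.png",cv2.resize(im,None,fx=4,fy=4,interpolation=cv2.INTER_CUBIC))
cv2.imwrite("pics/qq.png",np.hstack([cv2.imread("pics/qtop.png"),cv2.imread("pics/qscene.png")]))
E
```

```text
time_s: 5.2
tcp_pos: [0.4622, 0.5281, 0.1512]
eef_rot: [-51.3, 90.0, -132.6]
contact_force: [-0.4, 0.0, -2.8]
gripper_width: 0.0294
[[-0.     0.989  0.15 ]
 [-0.     0.15  -0.989]
 [-1.    -0.     0.   ]] [ 64.7  25.9  -1.2  -0.  -63.   34. ] [0.46227364 0.52824626 0.15135732] 0.029603672448766653 [-0.43731554 -0.26837223 -2.30931877]
top 188 213
scene 255 240
```

View pics/qq.png

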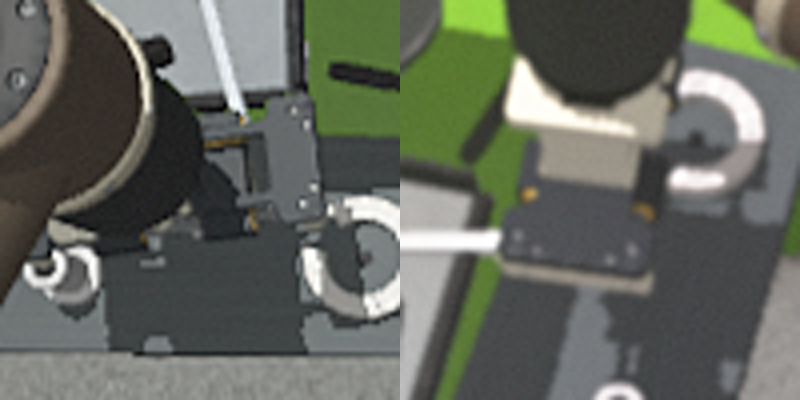

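View pics/wrist_c.png

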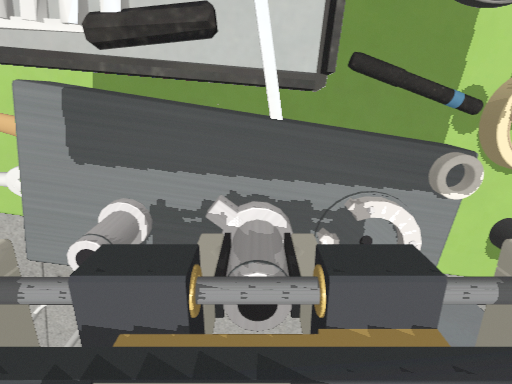

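Run:
```python
from look import *
im=cv2.imread("pics/wrist_c.png")[170:340,180:330];cv2.imwrite("pics/wz2.png",cv2.resize(im,None,fx=3.5,fy=3.5,interpolation=cv2.INTER_NEAREST))
c=load("wrist","c");print(proj(c,[.4623,.5283,.1418]))
```

```text
(np.float64(259.07151572864274), np.float64(238.325803710741))
```

View pics/wz2.png

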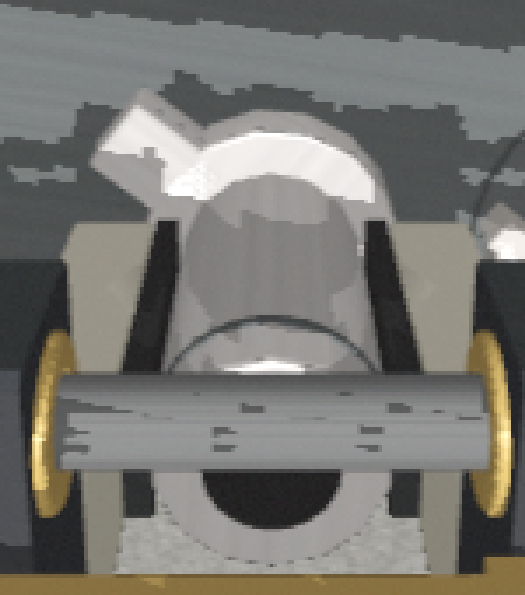

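Run:
```python
from look import *
c=load("wrist","c")
f=lambda U,V,z:onplane(c,U/3.5+180-.4,V/3.5+170-.4,z)[:2]
def ang(d):return np.degrees(np.arctan2(d[1],d[0])).round(1),np.linalg.norm(d).round(4)
C=np.array([.4623,.5283])
print(ang(f(92,162,.1418)-f(150,215,.1418)),ang(f(140,90,.1298)-f(204,132,.1298)))
print(ang(f(120,130,.1418)-C),ang(f(116,126,.1298)-C),ang(f(118,128,.1358)-C))
p=load("wrist","b");print(c["xyz"])
# nest again from this view
for z in(.055,):print(onplane(c,366.5,241,z))
```

```text
(np.float64(52.8), np.float64(0.0134)) (np.float64(63.4), np.float64(0.0135))
(np.float64(61.2), np.float64(0.033)) (np.float64(68.9), np.float64(0.033)) (np.float64(65.0), np.float64(0.0329))
[0.5435415920139673, 0.5417600987404684, 0.30961004404298065]
[0.43250644 0.42430568 0.055     ]
```

```bash
python3 -m handwheel '[0,-1,2,0, 0,-2,4.4,0, 0.5,-3,6.6,0, 1,-4,8.6,0, 2,-4.4,9.6,0, 3,-4.4,9.8,0, 3,-4.4,9.8,0, 3,-4.4,9.8,0, 3,-4.4,9.8,0, 3,-4.4,9.8,0]'
python3 - <<'E'
from look import *
for n in ["wrist","top"]: snap(n,"d")
st=sensors.get_state();R=Rot.from_euler("xyz",st["eef_rot"],degrees=True).as_matrix();print(R.round(3),st["tcp_pos"],st["gripper_width"])
im=cv2.imread("pics/wrist_d.png")[140:340,170:340];cv2.imwrite("pics/wz3.png",cv2.resize(im,None,fx=3,fy=3,interpolation=cv2.INTER_NEAREST))
im=cv2.imread("pics/top_d.png")[170:270,150:290];cv2.imwrite("pics/tz3.png",cv2.resize(im,None,fx=5,fy=5,interpolation=cv2.INTER_CUBIC))
E
```

```text
time_s: 6.6
tcp_pos: [0.4339, 0.4252, 0.1217]
eef_rot: [136.7, 90.0, 55.4]
contact_force: [-0.6, 0.1, -1.5]
gripper_width: 0.0296
[[ 0.     0.988  0.152]
 [ 0.     0.152 -0.988]
 [-1.     0.    -0.   ]] [0.43379912 0.42503358 0.12168815] 0.02944254016813524
```

View pics/wz3.png

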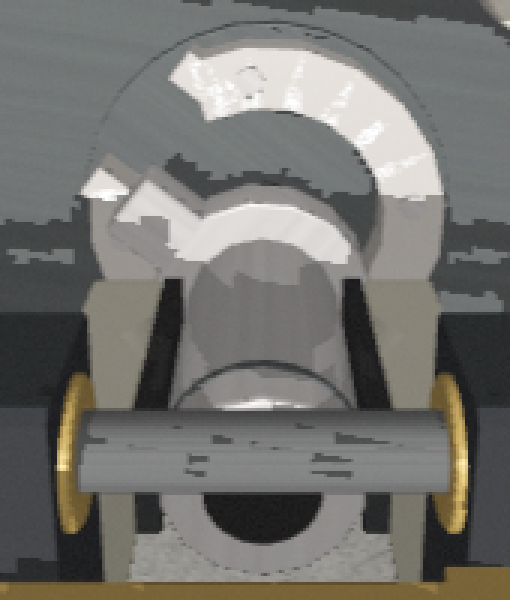

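View pics/tz3.png

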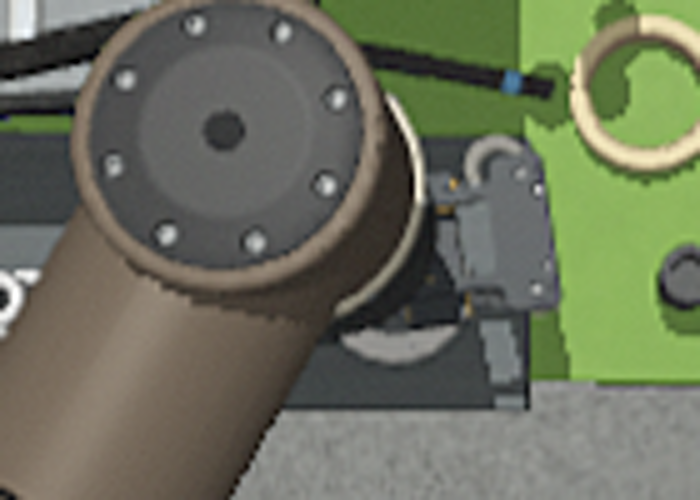

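Run:
```python
from look import *
c=load("wrist","d")
f=lambda U,V,z:onplane(c,U/3+170-.4,V/3+140-.4,z)[:2]
def ang(d):return np.degrees(np.arctan2(d[1],d[0])).round(1),np.linalg.norm(d).round(4)
# rim outer circle top fit
N=np.array([.4332,.425])
for n,p in dict(upOut=(190,52),upIn=(210,118),lowOut=(95,168),lowIn=(130,180)).items():print(n,ang(f(*p,.068)-N))
T=np.array([.4338,.4250])
print("lug",ang(f(112,218,.1119)-f(158,264,.1119)),ang(f(150,165,.1)-f(205,205,.1)),ang(f(130,192,.1119)-T))
im=cv2.imread("pics/wz3.png")
def line(P,z,col):
    q=np.array([[(3*(a-170+.4)),3*(b-140+.4)] for a,b in [proj(c,[x,y,z]) for x,y in P]]).astype(int)
    cv2.polylines(im,[q],False,col,1)
t=np.radians(np.arange(0,361,4))
for N_ in (N,):
  for r in(.043,.0285): line(N_+r*np.c_[np.cos(t),np.sin(t)],.068,(0,0,255))
  for a,col in((56,(0,255,0)),(62,(255,0,0))):
    a=np.radians(a);e=np.array([np.cos(a),np.sin(a)]);n=np.array([-e[1],e[0]])
    for s in(-.014,.014): line([N_+n*s+e*.025,N_+n*s+e*.043],.068,col)
  for a,col in((56,(0,255,0)),(62,(255,0,0))):
    a=np.radians(a);e=np.array([np.cos(a),np.sin(a)]);n=np.array([-e[1],e[0]])
    line([T-n*.007+e*.02,T-n*.007+e*.034,T+n*.007+e*.034,T+n*.007+e*.02],.1119,col)
cv2.imwrite("pics/wz4.png",im)
```

```text
upOut (np.float64(32.5), np.float64(0.0453))
upIn (np.float64(37.2), np.float64(0.0292))
lowOut (np.float64(81.3), np.float64(0.0438))
lowIn (np.float64(82.0), np.float64(0.035))
lug (np.float64(50.3), np.float64(0.013)) (np.float64(60.6), np.float64(0.0141)) (np.float64(59.4), np.float64(0.0349))
```

View pics/wz4.png

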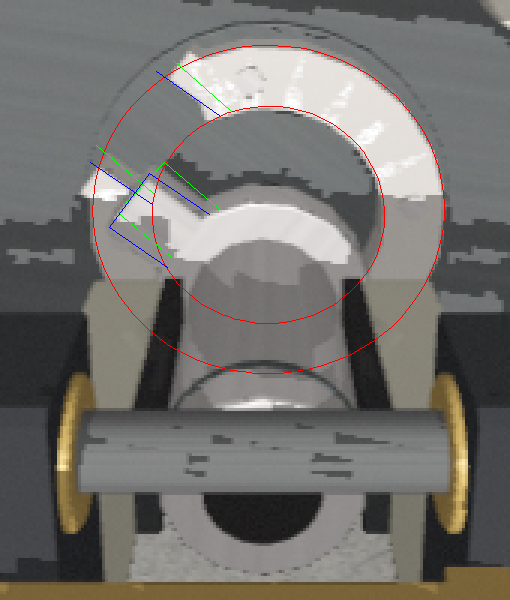

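```bash
python3 -m handwheel '[0.6,0,0,1, 1.2,0,0,2, 1.8,0,0,2, 2.4,0,0,2, 3,0,0,2, 3.5,0,0,2, 4,0,0,2, 4.3,0,0,2, 4.4,0,0,2, 4.4,0,0,2]'
python3 - <<'E'
from look import *
for n in ["wrist"]: snap(n,"e")
st=sensors.get_state();print(st["tcp_pos"],st["gripper_width"],st["contact_force"],st["moment"])
im=cv2.imread("pics/wrist_e.png")[140:340,170:340];cv2.imwrite("pics/wz5.png",cv2.resize(im,None,fx=3,fy=3,interpolation=cv2.INTER_NEAREST))
E
```

```text
time_s: 7.95
tcp_pos: [0.4338, 0.4249, 0.0776]
eef_rot: [115.5, 90.0, 32.3]
contact_force: [-0.8, 0.9, -1.0]
gripper_width: 0.0294
[0.43385315 0.42495495 0.07773126] 0.02935469969610765 [-0.03257636 -0.40888632 -1.28250016] [ 0.01873842 -0.00339814  0.02181022]
```

View pics/wz5.png

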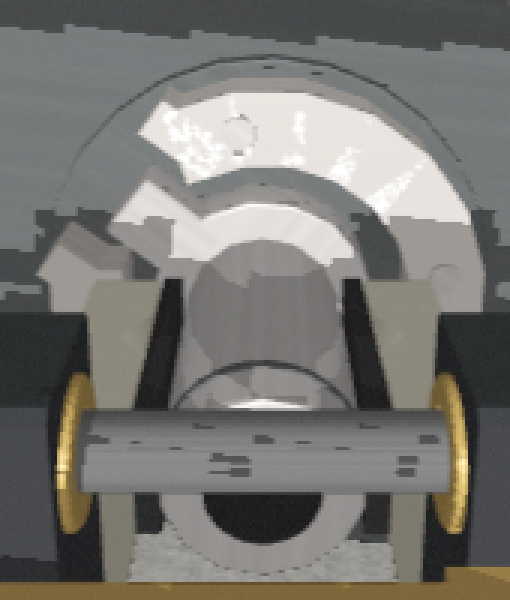

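```bash
python3 -m handwheel '[0.05,0,0,0, 0.1,0,0,0, 0.1,0,0,0, 0.1,0,0,0, 0.1,0,0,0, 0.1,0,0,0, 0.1,0,0,0, 0.1,0,0,0, 0.1,0,0,0, 0.1,0,0,0]'
python3 -m handwheel '[0,0,0,0, 0,0,0,0, 0,0,0,0, 0,0,0,0, 0,0,0,0, 0,0,0,0, 0,0,0,0, 0,0,0,0, 0,0,0,0, 0,0,0,0]' 7
```

```text
time_s: 9.25
tcp_pos: [0.4338, 0.4248, 0.0765]
eef_rot: [-126.9, 90.0, 149.8]
contact_force: [-0.6, -0.2, -1.5]
gripper_width: 0.0297
time_s: 10.5
tcp_pos: [0.4338, 0.4248, 0.0765]
eef_rot: [-54.3, 90.0, -137.6]
contact_force: [-0.4, -0.0, 0.6]
gripper_width: 0.0701
```

```bash
python3 -m handwheel '[-1,0,0,0, -3,0,0,0, -6,0,0,0, -10,0,0,0, -14,0,0,0, -14,-4,-4,0, -14,-8,-8,0, -14,-12,-12,0, -14,-15,-14,0, -14,-15,-14,0]'
python3 - <<'E'
from look import *
for n in ["wrist","top","scene"]: snap(n,"f")
a=[cv2.resize(cv2.imread("pics/top_f.png")[185:260,110:270],None,fx=5,fy=5,interpolation=cv2.INTER_CUBIC)]
cv2.imwrite("pics/f1.png",a[0])
cv2.imwrite("pics/f2.png",cv2.resize(cv2.imread("pics/scene_f.png")[180:360,195:325],None,fx=3.3,fy=3.3,interpolation=cv2.INTER_CUBIC))
print(sensors.get_state()["contact_force"])
E
```

```text
time_s: 11.75
tcp_pos: [0.2663, 0.5475, 0.2173]
eef_rot: [172.5, 90.0, 89.5]
contact_force: [0.6, -0.9, -0.1]
gripper_width: 0.0699
[-0.11364023  0.12158004  0.40131922]
```

View pics/f1.png

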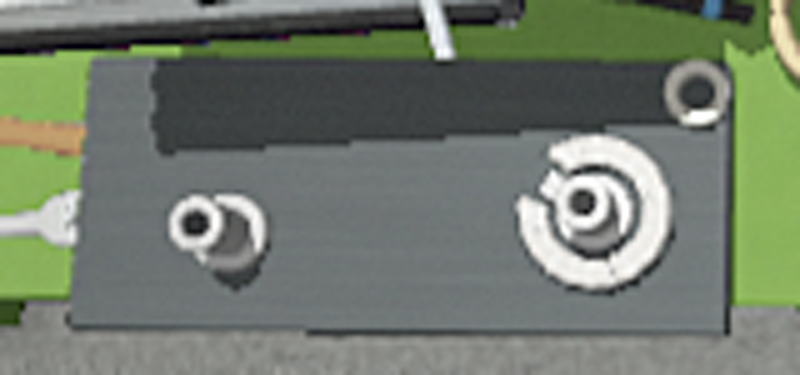

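View pics/f2.png

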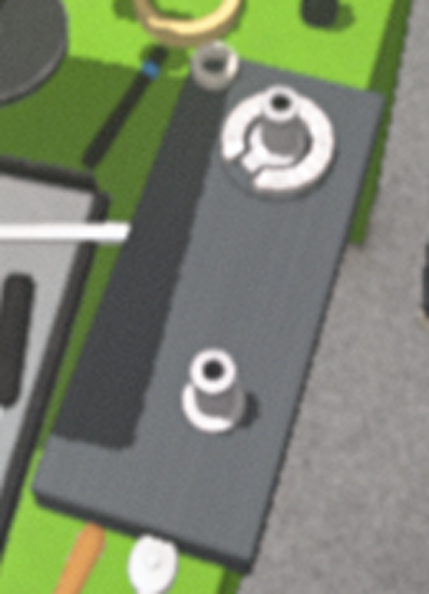

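View pics/wrist_f.png

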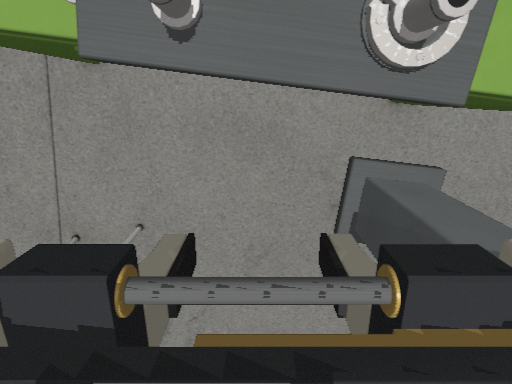

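The bushing sits in the nest with its lug in the slot, and the plain one hasn't moved (top-view zoom (196,223), as before). One numeric check of the height, then I hand in.

Run:
```python
from look import *
t=load("top","f");s=load("scene","f")
print(tri([(t,110+584/5-.4,185+202/5-.4),(s,195+281/3.3-.4,180+102/3.3-.4)]), "expect z .125")
print(tri([(t,148.8,229.2),(s,259.2,292.1)]))
from plant import workorder
print(workorder.close_job())
```

```text
[0.43275847 0.42425848 0.12565705] expect z .125
[0.41923862 0.64000123 0.11933775]
the job is handed in; nothing more can be done
None
```

The keyed bushing is in the nest with its lug in the slot, and the job is handed in. I gripped it by the boss, lifted it, turned it about 66° counter-clockwise, lowered it into the nest, let go and backed the arm clear. The move log stood at about 12 s of the 32 s allowed.

**Position:** after release, the boss top measured (0.433, 0.424, 0.1257) from two camera views. Fully home would put it at z = 0.125. It is within about 1.5 mm of my nest centre estimate of (0.433, 0.425).

**Lug direction:** the last wrist view before release, the top view and the scene view all show the lug inside the slot. My angle estimates did not fully agree:
- The slot read 56–62°, depending on the view.
- The carried lug read mostly 58–65°, with stray single-edge and corner readings from 50° to 69°. I then turned it 2° clockwise.

I did not measure the lug angle again after release.

**Plain bushing:** it looks unmoved in both final views. I judged this by eye at the same pixels, not by a fresh measurement; the plain bushing line that the last check printed reused the original pixels.

**Forces:** the readings taken after each move stayed below about 3 N, and the robot touched nothing when I handed in.

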